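Close the resin canister with its click-stop cap

ROBOT

A 6-joint arm with a two-finger parallel gripper is mounted at the origin on the work surface. World frame = base frame: x ahead of the robot, y to its left, z up, the work surface at z = 0. Lengths are in m, angles in rad, forces in N, time in s.
With the tool pointing down it reaches from about 0.35 to 0.775 m from the base axis. Payload 5.5 kg.
Tool frame: the origin (TCP) lies midway between the tips of the shut fingers; the grasp point (between the pads) lies 19 mm behind it; z points along the fingers, x is the direction in which the jaws open and shut, and the axes are right-handed (so a half turn about z gives the same grasp; the last joint's range is limited). The gripper opens to 85 mm and grips with 20 to 120 N. Pads are 22 mm wide; open, the fingers measure 114 mm over their backs; the gripper's body (76 mm by 85 mm) begins 54 mm behind the grasp point. The pads swing forward as they close: fully open they stand 13 mm farther back than shut.
Start: joints at [1.203, 0.313, 0.046, 1.304, 0, 1.431], TCP at [0.13, 0.56, 0.231] pointing down, gripper open.
Joint ranges: [-2.76, 2.76], [-0.86, 1.69], [-1.03, 1.26], [-2.2, 2.34], [-1.47, 1.5], [-3.14, 3.14]. Speed limits (rad/s): [2.57, 2.57, 3.14, 3.14, 3.14, 3.14].

INTERFACE

Orientations are given as a unit quaternion [w, x, y, z].
In Python, from workcell import env gives the robot as it stands.
- The arm moves only by the tool servo_tool, never from a script. Its argument "targets" is a list of rows, each an object with "xyz": the shift along the tool's x, y, z in m, a list of three; "twist": the turn, a rotation vector about the tool's x, y, z in rad, a list of three; "jaw": the opening, from 0 (shut) to 1 (fully open). A call has 1 to 12 rows; each row is the pose to reach, as a shift and turn from the pose commanded when the call began, along the tool's axes at that moment; what a row does not reach only later rows make up. A row lasts 1/12 s, in which the tool goes at most 41.7 mm and 7.16 degrees, less where a joint would pass 70% of its speed; a pose out of reach is approached as far as the arm can. A call with a gripper value outside its range is refused whole. The fingers move at their own pace and stop on an object; "squeeze" is the grip in N (left out, the last holds). Time passes only in rows, so rows that repeat a pose let the fingers close. It gives the time, the measured TCP pose, the force and the opening at its end, in the units of the state.
- env.get_state(): the state, without advancing time (a new reading comes with each control period).
- env.read_camera(name): name is "scene" or "top"; returns a dict with "color" (384x512x3 uint8, red, green, blue), "depth" (384x512 float32, m along the optical axis (not along the pixel's ray), 0 where there is no reading), "fx", "fy", "cx", "cy" (pixels), "eye" and "attitude" of the camera in the world. Camera axes: x right, y down, z forward; pixel columns grow to the right and rows downward; lengths in m; the calibration is good to about 2 mm. A picture is of the moment at which its call begins.
- env.hand_in(): hands the job in, once; it reports no verdict.
The state is a dict: "clock": time; "joint_pos": joint angles; "qvel": joint speeds; "tau": joint torques, N m; "tcp_pos": TCP position; "orientation": TCP orientation; "wrist_force": force on the tool from outside, world axes, zero at the start; "ft_torque": the same for the moment, N m; "finger_gap": finger opening in m.
Only numpy, scipy, OpenCV 4.12 (cv2) and the standard library are available. Lean on these libraries where they do the work, as an engineer would, in place of code of your own. Each camera call takes 0.05 s, during which the arm holds its last target. There are 200 camera calls.

TASK

Close the resin canister: pick up its click-stop cap, the one with the bar grip, set it down gently into the filler neck so that its two lugs drop through the two notches, and turn it clockwise (seen from above) until you feel it click. Stop after one click, two at the most, let go and leave it sitting there; do not press or knock the canister hard, and leave the other things where they are.

Things in the scene. Friction and masses are not known exactly. Their poses are not given: they have to be found in the camera images.
- cap: The click-stop cap, white plastic with a steel key below, loose, 52 mm tall, 56 to 59 mm across, about 0.15 kg, standing upright on the table on its key at the start. Origin at the centre of the key's underside, z up along its axis, x along the bar grip on its top. Shell (flange and bar) and key are joined by a ratchet clutch.
- cap_bar (a point): Centre of the bar grip, 45 mm above the cap's origin, axes as the cap's. The bar stands upright on the flange: 50 mm long (x), 14 mm thick (y), from 26 to 52 mm above the cap's origin. Pinch it across its thickness.
- cap_flange (a point): Centre of the underside of the cap's round knurled flange, 18 mm above the cap's origin, axes as the cap's; the flange is 8 mm thick and comes to lie on the neck's lip. The clutch between flange and key holds up to about 0.2 N m; above that the shell slips round the key, one click every 15 degrees, the torque falling away at each click.
- cap_key (a point): Centre of the key's underside (same point as the cap's origin), turning with the key. Key: round pilot 29 mm across, 18 mm tall, its foot tapered to 22 mm; two lugs opposite each other along this point's x, 41 mm over their ends, 8 mm wide, 7 to 12 mm above the underside. In line with the cap's x at the start; afterwards the angle between the two x axes is what the clutch has slipped.
- canister: Round tinplate resin canister, 150 mm across, 90 mm tall, full and immovable, with a steel filler neck 62 mm across in the middle of its top. Origin at the centre of its underside, z up, x along the two notches of the neck. Turning the cap freely takes hardly any torque.
- neck_mouth (a point): Centre of the neck's mouth, on the axis at the top face of its lip, 112 mm above the canister's origin, axes as the canister's. The lip is 4 mm thick, with a round hole 33 mm across and two notches 12 mm wide along +x and -x, reaching 22 mm from the axis. Lugs not in line with the notches ride on the lip, the cap then standing 11 mm above its seat.
- neck_inside (a point): On the neck's axis 8 mm below the lip's top, where the lugs turn once the cap is down (flange on lip, key's underside 94 mm above the canister's origin). Clockwise from above the lugs pass under the lip until they meet an unseen stop, 30 to 105 degrees past the notches, different in every canister. Anticlockwise they are blocked within about 12 degrees.
- jar_lid: Plain white round jar lid without grip, 64 mm across, 14 mm tall, loose; not part of the job. Origin at the centre of its underside.
- amber_bottle: Small amber bottle, 36 mm across, 75 mm tall, loose; not part of the job. Origin at the centre of its underside.
- mixing_cup: Clear plastic mixing cup, 72 mm across the rim, 85 mm tall, loose; not part of the job. Origin at the centre of its underside.
- spatula: Spatula lying on the table, loose; not part of the job. Its x axis runs from handle to tip.
- brush: Brush lying on the table, loose; not part of the job. Its x axis runs from handle to tip.
- plaster_chip: Broken piece of plaster, 55 by 40 by 24 mm, loose; not part of the job. Origin at the centre of its underside.
Mind the look-alikes: they are no part of the job. What is shaped like the canister but red is not meant. What is shaped like the cap but red is not meant.

How it is judged:
By the outcome, as a careful person would: the job done as asked, in the order asked, and still so for the second after the job is handed in, with the robot touching nothing.
It also fails if it takes over 64 s, if anything falls off the work surface, if the arm or the gripper's body presses on something with over 40 N, if the wrist force passes 120 N, or if a joint passes its speed limit or range.

## Working session

There is one attempt and no reset: what is moved stays moved. The work goes in short steps, Python scripts to look and compute and a tool call to move; the robot and the scene stay as the last step left them, time stands still between calls to the robot, and variables do not carry over. Pictures are saved under pics/ and viewed, about 8 in all and at most 12, crops included, and the job is handed in when it is done.

Besides the shell and the picture viewer there is one more tool, called after ">>>" in YAML: its name, and indented under it one key for each argument. servo_tool: Moves the arm, as the interface text tells. Its arguments: {"type":"object","properties":{"targets":{"type":"array","items":{"type":"object","properties":{"xyz":{"type":"array","items":{"type":"number"}},"twist":{"type":"array","items":{"type":"number"}},"jaw":{"type":"number"}}}},"squeeze":{"type":"number"}},"required":["targets"]}

```bash
ls; mkdir -p pics; cat > h.py <<'E'
import numpy as np, cv2
from scipy.spatial.transform import Rotation as R
from workcell import env
def rot(a):
    a=np.array(a,float)
    return a if a.shape==(3,3) else R.from_quat(a[[1,2,3,0]]).as_matrix()
def cloud(c):
    d=c["depth"];v,u=np.mgrid[:384,:512]
    p=np.stack([(u-c["cx"])/c["fx"]*d,(v-c["cy"])/c["fy"]*d,d],-1)
    P=p@rot(c["attitude"]).T+np.array(c["eye"]); P[d<=0]=np.nan
    return P
def save(n,im,s=1.5):
    cv2.imwrite(f"pics/{n}.png",cv2.resize(im[...,::-1],None,fx=s,fy=s,interpolation=cv2.INTER_CUBIC))
E
python3 - <<'E'
from h import *
for n in("top","scene"):
    c=env.read_camera(n);save(n+"0",c["color"]);np.savez(n+"0.npz",**c)
    print(n,c["fx"],c["cx"],c["cy"],c["eye"],c["attitude"])
print(env.get_state())
E
```

```text
pics
top 459.0484977182876 261.67644411343326 197.72510973134519 [0.33963913 0.05714009 1.44068772] [-0.04547855  0.7070998  -0.70379799  0.05108778]
scene 371.4073935677635 253.81498009202917 195.90932095880956 [ 0.9856313  -0.54625955  0.79609022] [-0.37999069  0.86536845  0.29998791 -0.12942866]
{'clock': 0.1, 'joint_pos': array([ 1.20339906e+00,  3.13942214e-01,  4.50813125e-02,  1.30355372e+00,
       -6.14330840e-06,  1.43120798e+00]), 'qvel': array([-4.24826133e-04, -6.98703400e-04,  1.27710814e-03,  7.90585886e-04,
        1.04635008e-04, -2.49157165e-05]), 'tau': array([ 2.32833991e-03, -4.81728387e+01,  2.99242562e+01,  1.28176771e-02,
       -1.07698261e-04, -1.39938894e-05]), 'tcp_pos': array([0.12970489, 0.55972764, 0.23048378]), 'orientation': array([ 4.13027516e-04,  7.82892966e-01,  6.22155888e-01, -6.95799216e-04]), 'wrist_force': array([-0.55808533, -0.70170813, -0.44995597]), 'ft_torque': array([-0.00985348,  0.02903741, -0.04684858]), 'finger_gap': 0.08539054531328352}
```

View pics/top0.png

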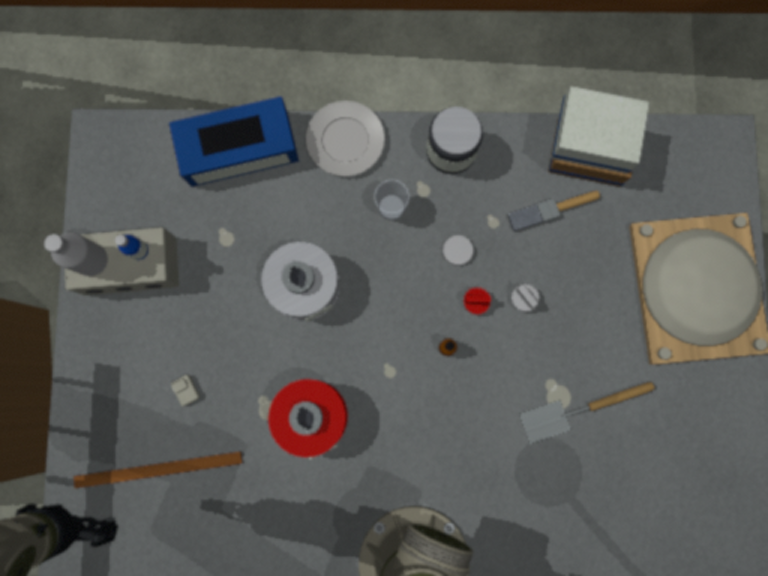

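View pics/scene0.png

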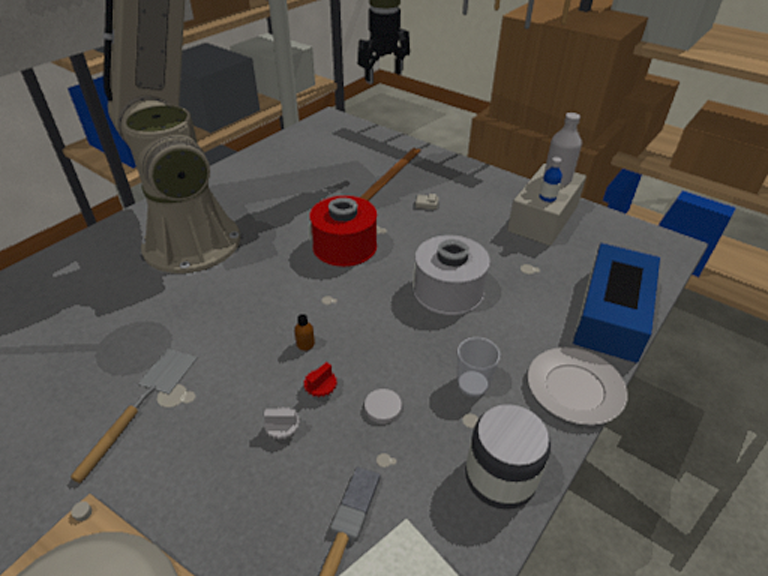

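The top view (scaled 1.5×) shows the grey canister at about (299,279) with its neck at (298,277). The white cap is at (525,298), with the red cap beside it at (477,300). The jar lid is at (459,250) and the red canister at (307,418). Next I'll measure the cap and neck.

```bash
python3 - <<'E'
from h import *
c=dict(np.load("top0.npz"));P=cloud(c);col=c["color"].astype(int)
def reg(u,v,r): 
    m=np.zeros((384,512),bool);m[v-r:v+r+1,u-r:u+r+1]=1;return m
# cap
m=reg(350,199,16)
q=P[m];print("cap region z pct",np.nanpercentile(q[:,2],[1,50,90,95,99]))
f=m&(P[...,2]>.015)
bar=m&(P[...,2]>.040);fl=f
for n,k in(("flange",fl),("bar",bar)):
    p=P[k];(cx,cy),(w,h),a=cv2.minAreaRect((p[:,:2]*1000).astype(np.float32));print(n,k.sum(),np.median(p,0),(cx,cy,w,h,a),p.min(0),p.max(0))
    w_,V=np.linalg.eigh(np.cov(p[:,:2].T));print(" axis",np.degrees(np.arctan2(V[1,1],V[0,1])),np.sqrt(w_),p.mean(0))
m=reg(199,186,36)
can=m&(P[...,2]>.07)&(P[...,2]<.098);neck=m&(P[...,2]>.104)
for n,k in(("can",can|neck),("neck",neck)):
    p=P[k];print(n,k.sum(),cv2.minEnclosingCircle((p[:,:2]*1000).astype(np.float32)),np.nanmean(p,0),np.nanpercentile(p[:,2],[5,50,95]))
a=cv2.resize(c["color"][160:212,173:225],(390,390),interpolation=cv2.INTER_CUBIC)
b=cv2.resize(c["color"][173:225,324:376],(390,390),interpolation=cv2.INTER_CUBIC)
save("crop",np.clip(np.hstack([a,b]).astype(int)*1.6,0,255).astype(np.uint8),1)
# neck hole
hole=reg(199,186,14)&(P[...,2]<.1)&(np.hypot(P[...,0]-P[neck][:,0].mean(),P[...,1]-P[neck][:,1].mean())<.024)
p=P[hole];w_,V=np.linalg.eigh(np.cov(p[:,:2].T));print("hole",hole.sum(),p.mean(0),np.degrees(np.arctan2(V[1,1],V[0,1])),np.sqrt(w_))
for y in range(174,198):print(' '.join('%4d'%z if z==z else '  --' for z in P[y,186:214,2]*1000 ))
E
```

```text
cap region z pct [-0.00654077  0.0015326   0.03057001  0.05040348  0.05531435]
flange 261 [ 0.53451798 -0.22561845  0.02886531] (534.9063110351562, -227.28378295898438, 54.4841423034668, 55.336212158203125, 16.864145278930664) [ 0.50691084 -0.25446944  0.0166516 ] [ 0.56318059 -0.20060476  0.05772732]
 axis 88.21230489252616 [0.01393541 0.01413142] [ 0.53407115 -0.22583712  0.03460504]
bar 84 [ 0.53494414 -0.22680839  0.05128053] (535.4351806640625, -228.30287170410156, 48.80083084106445, 15.50395393371582, 36.48853302001953) [ 0.51344968 -0.24484298  0.04064403] [ 0.55588689 -0.20887076  0.05772732]
 axis -142.0570924643634 [0.00440767 0.01422991] [ 0.53466972 -0.22711296  0.05120419]
can 1939 ((561.6813354492188, 234.71139526367188), 75.76998901367188) [0.56073816 0.23327274 0.09343365] [0.08644895 0.09130926 0.11349624]
neck 241 ((561.6961059570312, 234.33265686035156), 31.466772079467773) [0.56167081 0.23370782 0.11258711] [0.10800693 0.11271185 0.11704844]
hole 107 [0.5641524  0.23553587 0.09277127] -145.9288388597755 [0.00774751 0.01016153]
  84   91   89   86   89   90   90   
[... 2622 characters left out ...]

  92   90   94   89   85   88   89  115  114  112  115  113  112  111  111  105  112  114  103   90   91   93   91   91   92   93   90   94
  90   87   88   91   97   91   90   93  106  111  109  115  114  111  111  115  101   93   91   89   93   88   88   92   87   88   88   87
  87   91   89   94   92   89   87   91   93   91   91   95  100  102   96   93   90   91   91   87   87   90   92   93   91   89   89   88
  89   89   88   93   87   90   92   87   92   92   91   93   90   91   86   92   89   92   92   92   92   90   87   88   90   93   87   88
  90   91   95   91   95   91   92   89   93   96   87   90   85   89   89   89   85   89   84   87   87   95   89   92   88   90   92   90
```

View pics/crop.png

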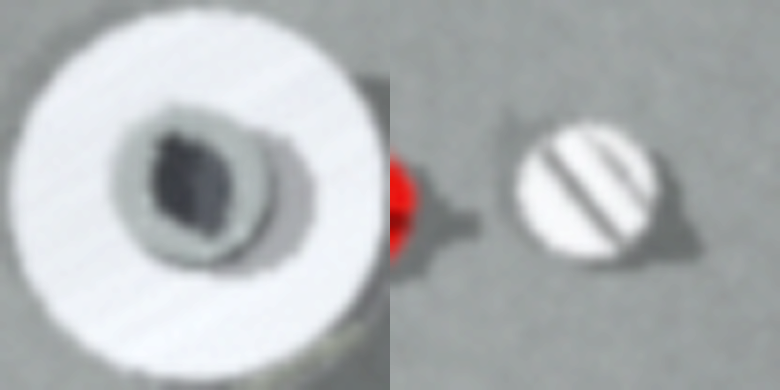

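The crop shows the bar running from upper left to lower right (about 37° in world), and the notches are steeper (about 20–25°). I'll fit both by template on averaged frames.

```bash
cat >> h.py <<'E'
from scipy.optimize import minimize
def plane(c,z,u,v):
    d=np.stack([(u-c["cx"])/c["fx"],(v-c["cy"])/c["fy"],np.ones_like(u,float)],-1)@rot(c["attitude"]).T
    e=np.array(c["eye"]);return (e+d*((z-e[2])/d[...,2])[...,None])[...,:2]
def avg(n,k=4):
    cs=[env.read_camera(n) for _ in range(k)];c=cs[0]
    D=np.array([x["depth"] for x in cs],float);D[D<=0]=np.nan
    c["depth"]=np.nan_to_num(np.nanmedian(D,0));c["gray"]=np.mean([x["color"] for x in cs],(0,3));c["mc"]=np.mean([x["color"] for x in cs],0);return c
def boxes(c,z,x0,r):
    # pixels whose ray meets plane z within r of x0
    v,u=np.mgrid[:384,:512];q=plane(c,z,u,v);m=np.hypot(*(np.moveaxis(q,-1,0)-np.array(x0)[:,None,None]))<r
    return m,q[m]-x0
def fit(W,Q,shape,ang0,span=40):
    # W: data (0..1 = inside), find centre+angle maximising correlation with a soft shape
    best=None
    for a in np.radians(np.arange(ang0-span,ang0+span+1,10)):
        f=lambda t:-np.corrcoef(W,shape((Q-t[:2]/1000)@np.array([[np.cos(t[2]),-np.sin(t[2])],[np.sin(t[2]),np.cos(t[2])]])))[0,1]
        s=minimize(f,[0,0,a],method="Nelder-Mead",options=dict(initial_simplex=[[0,0,a],[3,0,a],[0,3,a],[0,0,a+.15]]))
        if best is None or s.fun<best.fun:best=s
    return best.x[:2],np.degrees(best.x[2]),-best.fun
S=lambda d:1/(1+np.exp(d/.0012))
bar=lambda p:S(np.maximum(abs(p[:,0])-.025,abs(p[:,1])-.007))
hole=lambda p:S(np.minimum(np.hypot(p[:,0],p[:,1])-.0165,np.maximum(abs(p[:,0])-.022,abs(p[:,1])-.006)))
E
python3 - <<'E'
from h import *
N=np.array([.5617,.234]);C=np.array([.535,-.2275])
for n in("top","scene"):
    c=avg(n);P=cloud(c)[...,2]
    m,Q=boxes(c,.112,N,.027)
    z=P[m];W=1-np.clip((np.nan_to_num(z,nan=.1)-.095)/.014,0,1)
    t,a,s=fit(W,Q,hole,23);print(n,"hole depth",N+t/1000,a,s)
    t,a,s=fit(-c["gray"][m],Q,hole,23);print(n,"hole gray",N+t/1000,a,s)
    m,Q=boxes(c,.052,C,.027 if n=="top" else .027)
    W=np.clip((np.nan_to_num(P[m],nan=.03)-.030)/.018,0,1)
    t,a,s=fit(W,Q,bar,37);print(n,"bar depth",C+t/1000,a,s)
    m,Q=boxes(c,.112,N,.04);k=(P[m]>.106);print(" neck circ",cv2.minEnclosingCircle((1000*(Q[k]+N)).astype(np.float32)))
    if n=="top":
        m,Q=boxes(c,.022,C,.04);k=(P[m]>.013);print(" flange circ",cv2.minEnclosingCircle((1000*(Q[k]+C)).astype(np.float32)))
E
```

```text
top hole depth [0.56164998 0.23345379] 29.689715475041314 0.9531290044075614
top hole gray [0.56196744 0.23386504] 28.571808922459113 0.9766029728213541
top bar depth [ 0.5346513  -0.22675066] 37.97591488987276 0.9402862100022802
 neck circ ((562.0484619140625, 233.30398559570312), 31.320632934570312)
 flange circ ((536.6213989257812, -228.4689178466797), 29.574831008911133)
scene hole depth [0.55840627 0.23217969] 41.61507205012464 0.7717719603758477
scene hole gray [0.55893472 0.23370306] 27.40580025946761 0.9621225257989975
scene bar depth [ 0.53486363 -0.231591  ] 34.039436008875974 0.7787164592772701
 neck circ ((560.7053833007812, 230.1026153564453), 36.661338806152344)
```

>>> servo_tool:
  targets:
    - {"xyz": [-0.278, 0.393, 0], "twist": [0, 0, 0], "jaw": 0.8}
    - {"xyz": [-0.278, 0.393, 0], "twist": [0, 0, 0]}
    - {"xyz": [-0.278, 0.393, 0], "twist": [0, 0, 0]}
    - {"xyz": [-0.278, 0.393, 0], "twist": [0, 0, 0]}
    - {"xyz": [-0.278, 0.393, 0], "twist": [0, 0, 0]}
    - {"xyz": [-0.278, 0.393, 0], "twist": [0, 0, 0]}
    - {"xyz": [-0.278, 0.393, 0], "twist": [0, 0, 0]}
    - {"xyz": [-0.278, 0.393, 0], "twist": [0, 0, 0]}
    - {"xyz": [-0.278, 0.393, 0], "twist": [0, 0, 0]}
    - {"xyz": [-0.278, 0.393, 0], "twist": [0, 0, 0]}
    - {"xyz": [-0.278, 0.393, 0], "twist": [0, 0, 0]}
    - {"xyz": [-0.278, 0.393, 0], "twist": [0, 0, 0]}

```text
schema error: expected keys xyz, twist, jaw
```

```bash
cat >> h.py <<'E'
def go(x,y,z,yaw):
    s=env.get_state();M=rot(s["orientation"]);d=np.array([x,y,z])-s["tcp_pos"]
    yw=np.degrees(np.arctan2(M[1,0],M[0,0]));dy=(yaw-yw+180)%360-180
    print("t",round(s["clock"],2),"tcp",s["tcp_pos"].round(4),"yaw",yw.round(2),"tilt",M[2,:2].round(4),"q6",s["joint_pos"][5].round(3),"gap",round(s["finger_gap"],4),"F",s["wrist_force"].round(2),"T",s["ft_torque"].round(3))
    print("xyz",(M.T@d).round(4),"twist",R.from_matrix(M.T@R.from_euler("z",dy,degrees=True).as_matrix()@M).as_rotvec().round(4), dy.round(2))
E
python3 -c "
from h import *
go(.535,-.227,.12,127.5)"
```

```text
t 0.5 tcp [0.1299 0.5602 0.2313] yaw 76.95 tilt [0. 0.] q6 1.431 gap 0.085 F [ 0.12 -0.69  0.39] T [-0.025 -0.002 -0.01 ]
xyz [-0.6753  0.5725  0.1113] twist [ 0.      0.     -0.8823] 50.55
```

>>> servo_tool:
  targets:
    - {"xyz": [-0.278, 0.393, 0], "twist": [0, 0, 0], "jaw": 0.8}
    - {"xyz": [-0.278, 0.393, 0], "twist": [0, 0, 0], "jaw": 0.8}
    - {"xyz": [-0.278, 0.393, 0], "twist": [0, 0, 0], "jaw": 0.8}
    - {"xyz": [-0.278, 0.393, 0], "twist": [0, 0, 0], "jaw": 0.8}
    - {"xyz": [-0.278, 0.393, 0], "twist": [0, 0, 0], "jaw": 0.8}
    - {"xyz": [-0.278, 0.393, 0], "twist": [0, 0, 0], "jaw": 0.8}
    - {"xyz": [-0.278, 0.393, 0], "twist": [0, 0, 0], "jaw": 0.8}
    - {"xyz": [-0.278, 0.393, 0], "twist": [0, 0, 0], "jaw": 0.8}
    - {"xyz": [-0.278, 0.393, 0], "twist": [0, 0, 0], "jaw": 0.8}
    - {"xyz": [-0.278, 0.393, 0], "twist": [0, 0, 0], "jaw": 0.8}
    - {"xyz": [-0.278, 0.393, 0], "twist": [0, 0, 0], "jaw": 0.8}
    - {"xyz": [-0.278, 0.393, 0], "twist": [0, 0, 0], "jaw": 0.8}

```text
clock: 1.5
tcp_pos: [0.4525, 0.1976, 0.2315]
orientation: [0.001, 0.784, 0.621, 0.001]
wrist_force: [1.0, -0.3, -0.0]
finger_gap: 0.0683
```

```bash
python3 -c "
from h import *
go(.535,-.227,.12,127.5)"
```

```text
t 1.5 tcp [0.4525 0.1976 0.2315] yaw 76.77 tilt [-0.0001  0.0019] q6 0.48 gap 0.0683 F [ 1.05 -0.26 -0.04] T [ 0.005 -0.008  0.02 ]
xyz [-0.3944  0.1772  0.1119] twist [-1.000e-04  1.700e-03 -8.853e-01] 50.73
```

>>> servo_tool:
  targets:
    - {"xyz": [-0.396, 0.178, 0.04], "twist": [0, 0, -0.885], "jaw": 0.8}
    - {"xyz": [-0.396, 0.178, 0.04], "twist": [0, 0, -0.885], "jaw": 0.8}
    - {"xyz": [-0.396, 0.178, 0.04], "twist": [0, 0, -0.885], "jaw": 0.8}
    - {"xyz": [-0.396, 0.178, 0.04], "twist": [0, 0, -0.885], "jaw": 0.8}
    - {"xyz": [-0.396, 0.178, 0.04], "twist": [0, 0, -0.885], "jaw": 0.8}
    - {"xyz": [-0.396, 0.178, 0.04], "twist": [0, 0, -0.885], "jaw": 0.8}
    - {"xyz": [-0.396, 0.178, 0.04], "twist": [0, 0, -0.885], "jaw": 0.8}
    - {"xyz": [-0.396, 0.178, 0.04], "twist": [0, 0, -0.885], "jaw": 0.8}
    - {"xyz": [-0.396, 0.178, 0.11], "twist": [0, 0, -0.885], "jaw": 0.8}
    - {"xyz": [-0.396, 0.178, 0.11], "twist": [0, 0, -0.885], "jaw": 0.8}
    - {"xyz": [-0.396, 0.178, 0.11], "twist": [0, 0, -0.885], "jaw": 0.8}
    - {"xyz": [-0.396, 0.178, 0.11], "twist": [0, 0, -0.885], "jaw": 0.8}

```text
clock: 2.5
tcp_pos: [0.5339, -0.2277, 0.1202]
orientation: [0.0, 0.441, 0.897, -0.0]
wrist_force: [0.2, 0.0, 0.2]
finger_gap: 0.0683
```

```bash
python3 -c "
from h import *
c=env.read_camera('scene');save('s1',c['color'][200:330,130:300],4)
go(.535,-.227,.030,127.5)"
```

```text
t 2.55 tcp [ 0.5337 -0.2323  0.1161] yaw 127.37 tilt [ 0.0002 -0.0029] q6 -1.199 gap 0.0686 F [ 3.09 -3.45 -1.46] T [-0.262 -0.159 -0.063]
xyz [0.0035 0.0045 0.0861] twist [ 0.     -0.     -0.0023] 0.13
```

View pics/s1.png

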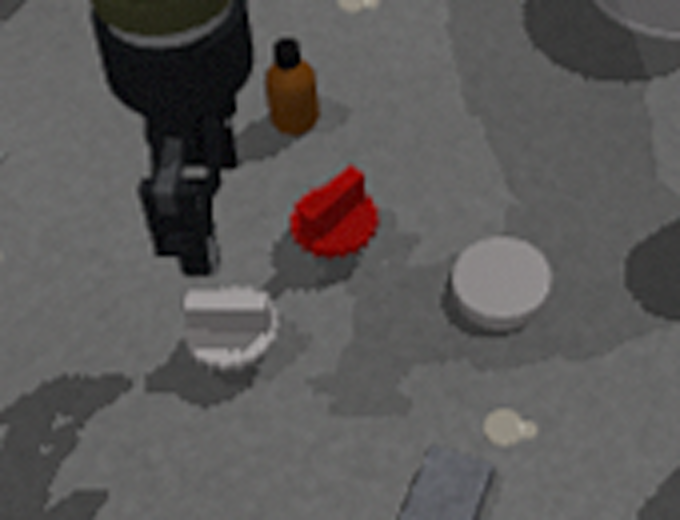

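The gripper (at about 180,250 in the crop) is over the white cap (230,325), clear of the red cap and the bottle.

>>> servo_tool:
  targets:
    - {"xyz": [0, 0, 0.02], "twist": [0, 0, 0], "jaw": 0.8}
    - {"xyz": [0, 0, 0.04], "twist": [0, 0, 0], "jaw": 0.8}
    - {"xyz": [0, 0, 0.05], "twist": [0, 0, 0], "jaw": 0.8}
    - {"xyz": [0, 0, 0.05], "twist": [0, 0, 0], "jaw": 0.8}
    - {"xyz": [0, 0, 0.05], "twist": [0, 0, 0], "jaw": 0.8}

```text
clock: 2.97
tcp_pos: [0.5336, -0.2248, 0.0712]
orientation: [-0.001, 0.441, 0.898, 0.0]
wrist_force: [-0.2, 0.1, -0.3]
finger_gap: 0.0683
```

```bash
python3 -c "
from h import *
go(.535,-.227,.030,127.5)"
```

```text
t 2.97 tcp [ 0.5336 -0.2248  0.0712] yaw 127.68 tilt [ 0.0011 -0.0003] q6 -1.195 gap 0.0683 F [-0.19  0.14 -0.29] T [ 0.009 -0.025  0.01 ]
xyz [-0.0026 -0.0002  0.0412] twist [-0.      0.      0.0031] -0.18
```

>>> servo_tool:
  targets:
    - {"xyz": [-0.002, 0, 0.015], "twist": [0, 0, 0], "jaw": 0.8}
    - {"xyz": [-0.002, 0, 0.03], "twist": [0, 0, 0], "jaw": 0.8}
    - {"xyz": [-0.002, 0, 0.04], "twist": [0, 0, 0], "jaw": 0.8}
    - {"xyz": [-0.002, 0, 0.041], "twist": [0, 0, 0], "jaw": 0.8}
    - {"xyz": [-0.002, 0, 0.041], "twist": [0, 0, 0], "jaw": 0.8}
    - {"xyz": [-0.002, 0, 0.041], "twist": [0, 0, 0], "jaw": 0.5}
    - {"xyz": [-0.002, 0, 0.041], "twist": [0, 0, 0], "jaw": 0.25}
    - {"xyz": [-0.002, 0, 0.041], "twist": [0, 0, 0], "jaw": 0.1}
    - {"xyz": [-0.002, 0, 0.041], "twist": [0, 0, 0], "jaw": 0.0}
    - {"xyz": [-0.002, 0, 0.041], "twist": [0, 0, 0], "jaw": 0.0}
    - {"xyz": [-0.002, 0, 0.041], "twist": [0, 0, 0], "jaw": 0.0}
    - {"xyz": [-0.002, 0, 0.041], "twist": [0, 0, 0], "jaw": 0.0}
  squeeze: 50

```text
clock: 3.97
tcp_pos: [0.5355, -0.2272, 0.0309]
orientation: [0.001, 0.441, 0.897, 0.0]
wrist_force: [-0.6, 0.4, 4.3]
finger_gap: 0.0128
```

```bash
python3 -c "
from h import *
go(.535,-.227,.20,127.5)"
```

```text
t 3.97 tcp [ 0.5355 -0.2272  0.0309] yaw 127.65 tilt [-0.0009  0.0005] q6 -1.196 gap 0.0128 F [-0.62  0.35  4.27] T [0.103 0.114 0.001]
xyz [ 0.0003 -0.0002 -0.1691] twist [ 0.     -0.      0.0027] -0.15
```

>>> servo_tool:
  targets:
    - {"xyz": [0, 0, -0.02], "twist": [0, 0, 0], "jaw": 0}
    - {"xyz": [0, 0, -0.05], "twist": [0, 0, 0], "jaw": 0}
    - {"xyz": [0, 0, -0.09], "twist": [0, 0, 0], "jaw": 0}
    - {"xyz": [0, 0, -0.13], "twist": [0, 0, 0], "jaw": 0}
    - {"xyz": [0, 0, -0.17], "twist": [0, 0, 0], "jaw": 0}
    - {"xyz": [0, 0, -0.17], "twist": [0, 0, 0], "jaw": 0}
    - {"xyz": [0, 0, -0.17], "twist": [0, 0, 0], "jaw": 0}
    - {"xyz": [0, 0, -0.17], "twist": [0, 0, 0], "jaw": 0}

```text
clock: 4.63
tcp_pos: [0.5347, -0.2267, 0.1994]
orientation: [-0.001, 0.441, 0.897, 0.0]
wrist_force: [0.3, -0.1, -2.9]
finger_gap: 0.013
```

```bash
python3 -c "
from h import *
go(.561,.2338,.20,118.5)"
```

```text
t 4.63 tcp [ 0.5347 -0.2267  0.1994] yaw 127.65 tilt [ 0.0011 -0.0003] q6 -1.196 gap 0.013 F [ 0.3  -0.14 -2.94] T [-0.035  0.05   0.004]
xyz [ 3.485e-01  3.021e-01 -3.000e-04] twist [-2.000e-04  1.000e-04  1.597e-01] -9.15
```

>>> servo_tool:
  targets:
    - {"xyz": [0.02, 0.0175, 0], "twist": [0, 0, 0], "jaw": 0}
    - {"xyz": [0.05, 0.0435, 0], "twist": [0, 0, 0], "jaw": 0}
    - {"xyz": [0.08, 0.0695, 0], "twist": [0, 0, 0.04], "jaw": 0}
    - {"xyz": [0.11, 0.0955, 0], "twist": [0, 0, 0.06], "jaw": 0}
    - {"xyz": [0.14, 0.1215, 0], "twist": [0, 0, 0.08], "jaw": 0}
    - {"xyz": [0.17, 0.1475, 0], "twist": [0, 0, 0.1], "jaw": 0}
    - {"xyz": [0.2, 0.1735, 0], "twist": [0, 0, 0.12], "jaw": 0}
    - {"xyz": [0.23, 0.1995, 0], "twist": [0, 0, 0.14], "jaw": 0}
    - {"xyz": [0.26, 0.2255, 0], "twist": [0, 0, 0.16], "jaw": 0}
    - {"xyz": [0.29, 0.2515, 0], "twist": [0, 0, 0.16], "jaw": 0}
    - {"xyz": [0.32, 0.2775, 0], "twist": [0, 0, 0.16], "jaw": 0}
    - {"xyz": [0.34, 0.295, 0], "twist": [0, 0, 0.16], "jaw": 0}

```text
clock: 5.63
tcp_pos: [0.559, 0.2256, 0.1971]
orientation: [-0.002, 0.51, 0.86, -0.001]
wrist_force: [0.3, 0.2, -2.1]
finger_gap: 0.0127
```

>>> servo_tool:
  targets:
    - {"xyz": [0.0085, 0.0071, 0], "twist": [0, 0, 0], "jaw": 0}
    - {"xyz": [0.0085, 0.0071, 0], "twist": [0, 0, 0], "jaw": 0}
    - {"xyz": [0.0085, 0.0071, 0], "twist": [0, 0, 0], "jaw": 0}
    - {"xyz": [0.0085, 0.0071, 0], "twist": [0, 0, 0], "jaw": 0}
    - {"xyz": [0.0085, 0.0071, 0], "twist": [0, 0, 0], "jaw": 0}
    - {"xyz": [0.0085, 0.0071, 0], "twist": [0, 0, 0], "jaw": 0}

```text
clock: 6.13
tcp_pos: [0.5632, 0.2318, 0.2002]
orientation: [-0.0, 0.512, 0.859, -0.0]
wrist_force: [-0.0, 0.1, -1.4]
finger_gap: 0.013
```

```bash
python3 -c "
from h import *
go(.561,.2338,.16,118.5)
c=env.read_camera('scene');save('s2',c['color'][90:230,230:370],4)
t=env.read_camera('top')"
```

```text
t 6.13 tcp [0.5632 0.2318 0.2002] yaw 118.37 tilt [ 0.     -0.0005] q6 -0.236 gap 0.013 F [-0.04  0.13 -1.37] T [-0.038 -0.042 -0.025]
xyz [ 0.0028 -0.001   0.0402] twist [ 0.     -0.     -0.0023] 0.13
```

View pics/s2.png

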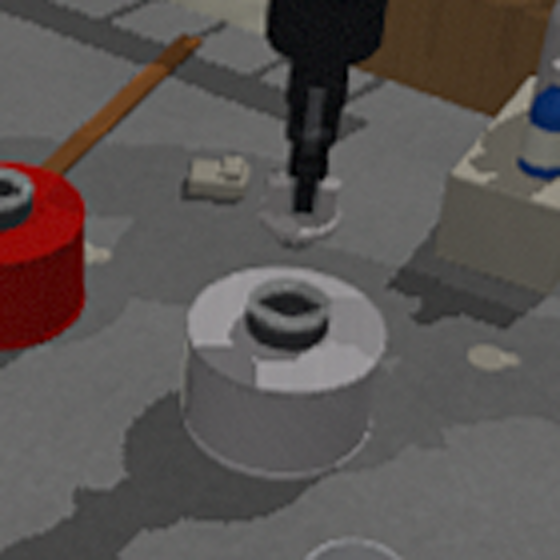

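The cap is held upright above the neck: gripper at about (305,200), neck at (288,312) in the crop. Descending to just above the lip.

>>> servo_tool:
  targets:
    - {"xyz": [0.0025, -0.0006, 0.01], "twist": [0, 0, 0], "jaw": 0}
    - {"xyz": [0.0025, -0.0006, 0.025], "twist": [0, 0, 0], "jaw": 0}
    - {"xyz": [0.0025, -0.0006, 0.04], "twist": [0, 0, 0], "jaw": 0}
    - {"xyz": [0.0025, -0.0006, 0.05], "twist": [0, 0, 0], "jaw": 0}
    - {"xyz": [0.0025, -0.0006, 0.05], "twist": [0, 0, 0], "jaw": 0}
    - {"xyz": [0.0025, -0.0006, 0.05], "twist": [0, 0, 0], "jaw": 0}
    - {"xyz": [0.0025, -0.0006, 0.05], "twist": [0, 0, 0], "jaw": 0}
    - {"xyz": [0.0025, -0.0006, 0.05], "twist": [0, 0, 0], "jaw": 0}

```text
clock: 6.9
tcp_pos: [0.5621, 0.2354, 0.1513]
orientation: [0.001, 0.511, 0.859, 0.001]
wrist_force: [-0.2, 0.2, -1.9]
finger_gap: 0.0127
```

```bash
python3 - <<'E'
from h import *
go(.5615,.2337,.139,118.5)
c=env.read_camera('scene');save('s3',np.clip(c['color'][110:200,260:360].astype(int)*1.5,0,255).astype(np.uint8),6)
E
```

```text
t 6.9 tcp [0.5621 0.2354 0.1513] yaw 118.49 tilt [-0.0004  0.0018] q6 -0.232 gap 0.0127 F [-0.17  0.24 -1.92] T [-0.004 -0.007 -0.04 ]
xyz [-0.0012 -0.0014  0.0123] twist [-0.      0.     -0.0002] 0.01
```

View pics/s3.png

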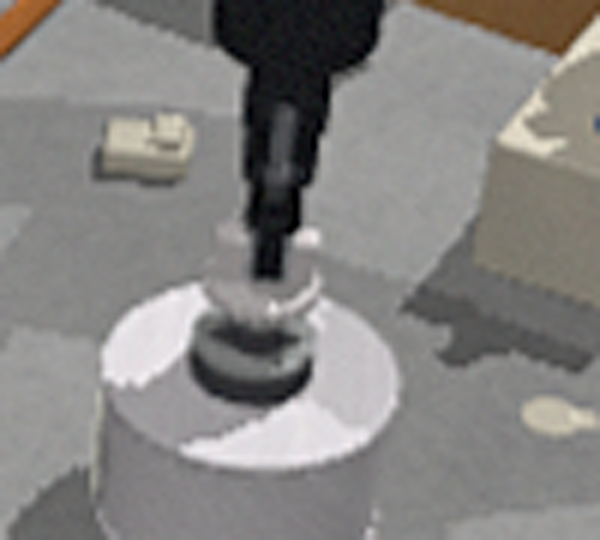

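The cap hangs centred over the neck in this view (cap at 265,270; neck at 252,350). Continuing down gently.

>>> servo_tool:
  targets:
    - {"xyz": [-0.0007, -0.001, 0.003], "twist": [0, 0, 0], "jaw": 0}
    - {"xyz": [-0.0007, -0.001, 0.006], "twist": [0, 0, 0], "jaw": 0}
    - {"xyz": [-0.0007, -0.001, 0.009], "twist": [0, 0, 0], "jaw": 0}
    - {"xyz": [-0.0007, -0.001, 0.011], "twist": [0, 0, 0], "jaw": 0}
    - {"xyz": [-0.0007, -0.001, 0.012], "twist": [0, 0, 0], "jaw": 0}
    - {"xyz": [-0.0007, -0.001, 0.012], "twist": [0, 0, 0], "jaw": 0}
    - {"xyz": [-0.0007, -0.001, 0.012], "twist": [0, 0, 0], "jaw": 0}

```text
clock: 7.53
tcp_pos: [0.5609, 0.2341, 0.1382]
orientation: [-0.0, 0.511, 0.859, -0.0]
wrist_force: [-0.3, -0.7, -1.0]
finger_gap: 0.013
```

```bash
python3 - <<'E'
from h import *
go(.5615,.2337,.132,118.5)
E
```

```text
t 7.53 tcp [0.5609 0.2341 0.1382] yaw 118.48 tilt [ 0.0001 -0.0001] q6 -0.234 gap 0.013 F [-0.34 -0.67 -0.97] T [ 0.002 -0.008  0.014]
xyz [-0.0007  0.0004  0.0062] twist [ 0.     -0.     -0.0003] 0.02
```

No contact so far, so another 6 mm down in small steps.

>>> servo_tool:
  targets:
    - {"xyz": [0, 0, 0.001], "twist": [0, 0, 0], "jaw": 0}
    - {"xyz": [0, 0, 0.002], "twist": [0, 0, 0], "jaw": 0}
    - {"xyz": [0, 0, 0.003], "twist": [0, 0, 0], "jaw": 0}
    - {"xyz": [0, 0, 0.004], "twist": [0, 0, 0], "jaw": 0}
    - {"xyz": [0, 0, 0.005], "twist": [0, 0, 0], "jaw": 0}
    - {"xyz": [0, 0, 0.005], "twist": [0, 0, 0], "jaw": 0}
    - {"xyz": [0, 0, 0.005], "twist": [0, 0, 0], "jaw": 0}

```text
clock: 8.12
tcp_pos: [0.5609, 0.2341, 0.1332]
orientation: [-0.0, 0.511, 0.859, -0.0]
wrist_force: [-0.6, -0.6, -1.5]
finger_gap: 0.0128
```

```bash
python3 - <<'E'
from h import *
go(.5615,.2337,.126,118.5)
E
```

```text
t 8.12 tcp [0.5609 0.2341 0.1332] yaw 118.49 tilt [-0.     -0.0001] q6 -0.234 gap 0.0128 F [-0.58 -0.56 -1.46] T [-0.1   -0.056  0.052]
xyz [-0.0006  0.0004  0.0072] twist [-0.     -0.     -0.0003] 0.01
```

>>> servo_tool:
  targets:
    - {"xyz": [0, 0, 0.001], "twist": [0, 0, 0], "jaw": 0}
    - {"xyz": [0, 0, 0.002], "twist": [0, 0, 0], "jaw": 0}
    - {"xyz": [0, 0, 0.003], "twist": [0, 0, 0], "jaw": 0}
    - {"xyz": [0, 0, 0.004], "twist": [0, 0, 0], "jaw": 0}
    - {"xyz": [0, 0, 0.005], "twist": [0, 0, 0], "jaw": 0}
    - {"xyz": [0, 0, 0.0055], "twist": [0, 0, 0], "jaw": 0}
    - {"xyz": [0, 0, 0.006], "twist": [0, 0, 0], "jaw": 0}
    - {"xyz": [0, 0, 0.006], "twist": [0, 0, 0], "jaw": 0}

```text
clock: 8.78
tcp_pos: [0.5609, 0.2341, 0.1272]
orientation: [-0.0, 0.511, 0.859, 0.0]
wrist_force: [1.0, 0.0, -1.8]
finger_gap: 0.0131
```

```bash
python3 - <<'E'
from h import *
go(.5615,.2337,.125,118.5)
E
```

```text
t 8.78 tcp [0.5609 0.2341 0.1272] yaw 118.49 tilt [0.0001 0.    ] q6 -0.234 gap 0.0131 F [ 0.96  0.01 -1.76] T [-0.094 -0.096  0.012]
xyz [-0.0007  0.0003  0.0022] twist [ 0.      0.     -0.0002] 0.01
```

>>> servo_tool:
  targets:
    - {"xyz": [0, 0, 0.0005], "twist": [0, 0, 0], "jaw": 0}
    - {"xyz": [0, 0, 0.001], "twist": [0, 0, 0], "jaw": 0}
    - {"xyz": [0, 0, 0.0013], "twist": [0, 0, 0], "jaw": 0}
    - {"xyz": [0, 0, 0.0016], "twist": [0, 0, 0], "jaw": 0}
    - {"xyz": [0, 0, 0.0016], "twist": [0, 0, 0], "jaw": 0}

```text
clock: 9.2
tcp_pos: [0.5609, 0.2342, 0.1257]
orientation: [-0.0, 0.511, 0.859, 0.0]
wrist_force: [-0.6, 0.8, -2.0]
finger_gap: 0.0128
```

```bash
python3 - <<'E'
from h import *
go(.5615,.2337,.125,118.5)
E
```

```text
t 9.2 tcp [0.5609 0.2342 0.1257] yaw 118.49 tilt [0.0001 0.0001] q6 -0.234 gap 0.0128 F [-0.61  0.76 -2.04] T [-0.072 -0.071  0.021]
xyz [-0.0007  0.0003  0.0007] twist [ 0.      0.     -0.0002] 0.01
```

>>> servo_tool:
  targets:
    - {"xyz": [0, 0, 0.0004], "twist": [0, 0, 0], "jaw": 0}
    - {"xyz": [0, 0, 0.0008], "twist": [0, 0, 0], "jaw": 0}
    - {"xyz": [0, 0, 0.001], "twist": [0, 0, 0], "jaw": 0}
    - {"xyz": [0, 0, 0.001], "twist": [0, 0, 0], "jaw": 0}

```text
clock: 9.53
tcp_pos: [0.5609, 0.2342, 0.125]
orientation: [0.0, 0.511, 0.859, 0.0]
wrist_force: [-0.9, -0.9, 0.4]
finger_gap: 0.013
```

```bash
python3 - <<'E'
from h import *
go(.5615,.2337,.125,118.5)
E
```

```text
t 9.53 tcp [0.5609 0.2342 0.125 ] yaw 118.49 tilt [0.0001 0.0003] q6 -0.234 gap 0.013 F [-0.88 -0.9   0.35] T [-0.104  0.148 -0.026]
xyz [-0.0007  0.0003  0.    ] twist [ 0.      0.     -0.0002] 0.01
```

The cap is seated: TCP at 125 mm with about 2 N contact. Now turning clockwise, which is +z of the tool.

>>> servo_tool:
  targets:
    - {"xyz": [0, 0, 0], "twist": [0, 0, 0.04], "jaw": 0}
    - {"xyz": [0, 0, 0], "twist": [0, 0, 0.09], "jaw": 0}
    - {"xyz": [0, 0, 0], "twist": [0, 0, 0.14], "jaw": 0}
    - {"xyz": [0, 0, 0], "twist": [0, 0, 0.19], "jaw": 0}
    - {"xyz": [0, 0, 0], "twist": [0, 0, 0.24], "jaw": 0}
    - {"xyz": [0, 0, 0], "twist": [0, 0, 0.29], "jaw": 0}
    - {"xyz": [0, 0, 0], "twist": [0, 0, 0.34], "jaw": 0}
    - {"xyz": [0, 0, 0], "twist": [0, 0, 0.38], "jaw": 0}
    - {"xyz": [0, 0, 0], "twist": [0, 0, 0.42], "jaw": 0}
    - {"xyz": [0, 0, 0], "twist": [0, 0, 0.42], "jaw": 0}
    - {"xyz": [0, 0, 0], "twist": [0, 0, 0.42], "jaw": 0}

```text
clock: 10.45
tcp_pos: [0.5616, 0.2339, 0.125]
orientation: [0.001, 0.679, 0.734, 0.0]
wrist_force: [1.9, -1.9, -0.3]
finger_gap: 0.0128
```

```bash
python3 - <<'E'
from h import *
go(.5609,.2342,.125,118.5)
E
```

```text
t 10.45 tcp [0.5616 0.2339 0.125 ] yaw 94.46 tilt [-0.0003  0.0014] q6 0.185 gap 0.0128 F [ 1.86 -1.89 -0.3 ] T [-0.341 -0.382 -0.   ]
xyz [ 0.0003 -0.0007  0.    ] twist [-1.000e-04  6.000e-04 -4.195e-01] 24.04
```

>>> servo_tool:
  targets:
    - {"xyz": [0, 0, 0], "twist": [0, 0, 0.04], "jaw": 0}
    - {"xyz": [0, 0, 0], "twist": [0, 0, 0.08], "jaw": 0}
    - {"xyz": [0, 0, 0], "twist": [0, 0, 0.12], "jaw": 0}
    - {"xyz": [0, 0, 0], "twist": [0, 0, 0.14], "jaw": 0}
    - {"xyz": [0, 0, 0], "twist": [0, 0, 0.14], "jaw": 0}

```text
clock: 10.87
tcp_pos: [0.5614, 0.2338, 0.125]
orientation: [0.001, 0.729, 0.685, 0.0]
wrist_force: [1.8, -3.0, 0.7]
finger_gap: 0.0131
```

```bash
python3 - <<'E'
from h import *
go(.5609,.2342,.125,118.5)
E
```

```text
t 10.87 tcp [0.5614 0.2338 0.125 ] yaw 86.41 tilt [-0.0005  0.0012] q6 0.326 gap 0.0131 F [ 1.78 -2.97  0.73] T [-0.61  -0.441 -0.01 ]
xyz [ 0.0004 -0.0006 -0.    ] twist [-3.000e-04  6.000e-04 -5.601e-01] 32.09
```

>>> servo_tool:
  targets:
    - {"xyz": [0, 0, 0], "twist": [0, 0, 0.03], "jaw": 0}
    - {"xyz": [0, 0, 0], "twist": [0, 0, 0.06], "jaw": 0}
    - {"xyz": [0, 0, 0], "twist": [0, 0, 0.08], "jaw": 0}
    - {"xyz": [0, 0, 0], "twist": [0, 0, 0.08], "jaw": 0}

```text
clock: 11.2
tcp_pos: [0.5614, 0.2336, 0.125]
orientation: [0.001, 0.756, 0.655, 0.0]
wrist_force: [1.5, -5.3, 1.7]
finger_gap: 0.013
```

```bash
python3 - <<'E'
from h import *
go(.5609,.2342,.125,118.5)
E
```

```text
t 11.2 tcp [0.5614 0.2336 0.125 ] yaw 81.82 tilt [-0.0007  0.0011] q6 0.406 gap 0.013 F [ 1.5  -5.26  1.73] T [-0.934 -0.489  0.105]
xyz [ 0.0005 -0.0006  0.    ] twist [-4.000e-04  7.000e-04 -6.403e-01] 36.68
```

Torque is rising to 0.105 N·m at about 37° turned, so the lugs may be at the stop. Smaller steps now.

>>> servo_tool:
  targets:
    - {"xyz": [0, 0, 0], "twist": [0, 0, 0.02], "jaw": 0}
    - {"xyz": [0, 0, 0], "twist": [0, 0, 0.035], "jaw": 0}
    - {"xyz": [0, 0, 0], "twist": [0, 0, 0.035], "jaw": 0}

```text
clock: 11.45
tcp_pos: [0.5613, 0.2336, 0.125]
orientation: [0.001, 0.767, 0.641, 0.0]
wrist_force: [2.1, -4.9, 3.1]
finger_gap: 0.0132
```

```bash
python3 - <<'E'
from h import *
go(.5609,.2342,.125,118.5)
E
```

```text
t 11.45 tcp [0.5613 0.2336 0.125 ] yaw 79.79 tilt [-0.0008  0.0011] q6 0.441 gap 0.0132 F [ 2.07 -4.87  3.09] T [-1.048 -0.479  0.073]
xyz [ 0.0005 -0.0005 -0.    ] twist [-5.000e-04  8.000e-04 -6.756e-01] 38.71
```

>>> servo_tool:
  targets:
    - {"xyz": [0, 0, 0], "twist": [0, 0, 0.02], "jaw": 0}
    - {"xyz": [0, 0, 0], "twist": [0, 0, 0.035], "jaw": 0}
    - {"xyz": [0, 0, 0], "twist": [0, 0, 0.035], "jaw": 0}

```text
clock: 11.7
tcp_pos: [0.5614, 0.2335, 0.125]
orientation: [0.001, 0.778, 0.628, 0.0]
wrist_force: [3.0, -4.7, 3.3]
finger_gap: 0.0131
```

```bash
python3 - <<'E'
from h import *
go(.5609,.2342,.125,118.5)
E
```

```text
t 11.7 tcp [0.5614 0.2335 0.125 ] yaw 77.78 tilt [-0.0008  0.0013] q6 0.476 gap 0.0131 F [ 2.95 -4.7   3.27] T [-1.099 -0.444  0.039]
xyz [ 0.0005 -0.0006  0.    ] twist [-6.000e-04  9.000e-04 -7.106e-01] 40.72
```

>>> servo_tool:
  targets:
    - {"xyz": [-0.0004, 0.0004, -0.0003], "twist": [0, 0, 0], "jaw": 0}
    - {"xyz": [-0.0008, 0.0008, -0.0003], "twist": [0, 0, 0], "jaw": 0}
    - {"xyz": [-0.0008, 0.0008, -0.0003], "twist": [0, 0, 0], "jaw": 0}

```text
clock: 11.95
tcp_pos: [0.5615, 0.2334, 0.125]
orientation: [-0.0, 0.778, 0.628, 0.0]
wrist_force: [1.0, -2.2, 1.0]
finger_gap: 0.0131
```

```bash
python3 - <<'E'
from h import *
go(.5609,.2342,.125,118.5)
E
```

```text
t 11.95 tcp [0.5615 0.2334 0.125 ] yaw 77.83 tilt [ 0.0006 -0.0003] q6 0.474 gap 0.0131 F [ 0.99 -2.22  1.01] T [-0.542 -0.337  0.007]
xyz [ 0.0006 -0.0007  0.    ] twist [ 5.000e-04 -2.000e-04 -7.098e-01] 40.67
```

>>> servo_tool:
  targets:
    - {"xyz": [0, 0, 0], "twist": [0, 0, 0.02], "jaw": 0}
    - {"xyz": [0, 0, 0], "twist": [0, 0, 0.035], "jaw": 0}
    - {"xyz": [0, 0, 0], "twist": [0, 0, 0.035], "jaw": 0}

```text
clock: 12.2
tcp_pos: [0.5615, 0.2333, 0.125]
orientation: [-0.0, 0.789, 0.614, 0.0]
wrist_force: [1.8, -2.4, 1.3]
finger_gap: 0.0129
```

```bash
python3 - <<'E'
from h import *
go(.5609,.2342,.125,118.5)
E
```

```text
t 12.2 tcp [0.5615 0.2333 0.125 ] yaw 75.75 tilt [0.0002 0.    ] q6 0.51 gap 0.0129 F [ 1.8  -2.38  1.25] T [-0.491 -0.363  0.033]
xyz [ 0.0007 -0.0008  0.    ] twist [ 1.000e-04  0.000e+00 -7.461e-01] 42.75
```

>>> servo_tool:
  targets:
    - {"xyz": [0, 0, 0], "twist": [0, 0, 0.025], "jaw": 0}
    - {"xyz": [0, 0, 0], "twist": [0, 0, 0.05], "jaw": 0}
    - {"xyz": [0, 0, 0], "twist": [0, 0, 0.05], "jaw": 0}

```text
clock: 12.45
tcp_pos: [0.5615, 0.2332, 0.125]
orientation: [-0.0, 0.804, 0.594, 0.0]
wrist_force: [1.6, -2.1, 0.8]
finger_gap: 0.0133
```

```bash
python3 - <<'E'
from h import *
go(.5609,.2342,.125,118.5)
E
```

```text
t 12.45 tcp [0.5615 0.2332 0.125 ] yaw 72.9 tilt [ 0. -0.] q6 0.56 gap 0.0133 F [ 1.65 -2.14  0.83] T [-0.555 -0.398  0.009]
xyz [ 0.0008 -0.0009  0.    ] twist [ 0.     -0.     -0.7959] 45.6
```

>>> servo_tool:
  targets:
    - {"xyz": [0, 0, 0], "twist": [0, 0, 0.025], "jaw": 0}
    - {"xyz": [0, 0, 0], "twist": [0, 0, 0.05], "jaw": 0}
    - {"xyz": [0, 0, 0], "twist": [0, 0, 0.05], "jaw": 0}

```text
clock: 12.7
tcp_pos: [0.5614, 0.2331, 0.125]
orientation: [0.0, 0.819, 0.574, -0.0]
wrist_force: [0.9, -2.8, 0.7]
finger_gap: 0.0127
```

```bash
python3 - <<'E'
from h import *
go(.5609,.2342,.125,118.5)
E
```

```text
t 12.7 tcp [0.5614 0.2331 0.125 ] yaw 70.03 tilt [-0.0001 -0.    ] q6 0.61 gap 0.0127 F [ 0.85 -2.83  0.74] T [-0.6   -0.29  -0.031]
xyz [ 0.0008 -0.0009  0.    ] twist [-1.000e-04 -0.000e+00 -8.459e-01] 48.47
```

>>> servo_tool:
  targets:
    - {"xyz": [0, 0, 0], "twist": [0, 0, 0.025], "jaw": 0}
    - {"xyz": [0, 0, 0], "twist": [0, 0, 0.05], "jaw": 0}
    - {"xyz": [0, 0, 0], "twist": [0, 0, 0.05], "jaw": 0}

```text
clock: 12.95
tcp_pos: [0.5614, 0.233, 0.125]
orientation: [0.0, 0.833, 0.553, -0.0]
wrist_force: [-0.1, -3.7, 1.9]
finger_gap: 0.0129
```

```bash
python3 - <<'E'
from h import *
go(.5609,.2342,.125,118.5)
E
```

```text
t 12.95 tcp [0.5614 0.233  0.125 ] yaw 67.16 tilt [-0.0004 -0.0001] q6 0.66 gap 0.0129 F [-0.11 -3.74  1.93] T [-0.833 -0.247  0.027]
xyz [ 0.001  -0.0009 -0.    ] twist [-4.00e-04 -1.00e-04 -8.96e-01] 51.34
```

>>> servo_tool:
  targets:
    - {"xyz": [-0.0003, 0, -0.0001], "twist": [0, 0, 0.025], "jaw": 0}
    - {"xyz": [-0.0005, 0, -0.0001], "twist": [0, 0, 0.05], "jaw": 0}
    - {"xyz": [-0.0005, 0, -0.0001], "twist": [0, 0, 0.05], "jaw": 0}

```text
clock: 13.2
tcp_pos: [0.5612, 0.2325, 0.125]
orientation: [0.0, 0.847, 0.532, -0.0]
wrist_force: [0.1, -3.5, 1.7]
finger_gap: 0.0133
```

```bash
python3 - <<'E'
from h import *
go(.5609,.2342,.125,118.5)
E
```

```text
t 13.2 tcp [0.5612 0.2325 0.125 ] yaw 64.25 tilt [-0.0005 -0.0001] q6 0.71 gap 0.0133 F [ 0.05 -3.54  1.7 ] T [-0.888 -0.178  0.029]
xyz [ 0.0015 -0.001   0.    ] twist [-4.000e-04 -1.000e-04 -9.468e-01] 54.25
```

>>> servo_tool:
  targets:
    - {"xyz": [0, 0, 0], "twist": [0, 0, 0.025], "jaw": 0}
    - {"xyz": [0, 0, 0], "twist": [0, 0, 0.05], "jaw": 0}
    - {"xyz": [0, 0, 0], "twist": [0, 0, 0.05], "jaw": 0}

```text
clock: 13.45
tcp_pos: [0.5611, 0.2323, 0.125]
orientation: [0.0, 0.86, 0.511, -0.0]
wrist_force: [-0.2, -4.8, 1.4]
finger_gap: 0.0128
```

```bash
python3 - <<'E'
from h import *
go(.5609,.2342,.125,118.5)
E
```

```text
t 13.45 tcp [0.5611 0.2323 0.125 ] yaw 61.45 tilt [-0.0008 -0.0001] q6 0.759 gap 0.0128 F [-0.22 -4.82  1.39] T [-1.103 -0.082  0.107]
xyz [ 0.0015 -0.001   0.    ] twist [-8.000e-04 -1.000e-04 -9.958e-01] 57.05
```

>>> servo_tool:
  targets:
    - {"xyz": [0, 0, 0], "twist": [0, 0, 0.025], "jaw": 0}
    - {"xyz": [0, 0, 0], "twist": [0, 0, 0.05], "jaw": 0}
    - {"xyz": [0, 0, 0], "twist": [0, 0, 0.05], "jaw": 0}

```text
clock: 13.7
tcp_pos: [0.5611, 0.2323, 0.125]
orientation: [0.0, 0.872, 0.489, -0.0]
wrist_force: [1.1, -5.5, 1.7]
finger_gap: 0.0129
```

```bash
python3 - <<'E'
from h import *
go(.5609,.2342,.125,118.5)
E
```

```text
t 13.7 tcp [0.5611 0.2323 0.125 ] yaw 58.61 tilt [-0.0009  0.    ] q6 0.809 gap 0.0129 F [ 1.07 -5.51  1.72] T [-1.138 -0.075  0.274]
xyz [ 0.0015 -0.0011  0.    ] twist [-1.0000e-03  0.0000e+00 -1.0453e+00] 59.89
```

This is the real stop, around 55–57°: torque goes 0.03, 0.11, 0.27 N·m. Stepping on to feel the click.

>>> servo_tool:
  targets:
    - {"xyz": [0, 0, 0], "twist": [0, 0, 0.025], "jaw": 0}
    - {"xyz": [0, 0, 0], "twist": [0, 0, 0.025], "jaw": 0}

```text
clock: 13.87
tcp_pos: [0.561, 0.2323, 0.125]
orientation: [0.0, 0.878, 0.479, -0.0]
wrist_force: [0.6, -5.7, 2.1]
finger_gap: 0.0129
```

```bash
python3 - <<'E'
from h import *
go(.5609,.2342,.125,118.5)
E
```

```text
t 13.87 tcp [0.561  0.2323 0.125 ] yaw 57.19 tilt [-0.001 -0.   ] q6 0.834 gap 0.0129 F [ 0.62 -5.71  2.05] T [-1.214 -0.029  0.294]
xyz [ 0.0015 -0.0011  0.    ] twist [-0.0011 -0.     -1.0701] 61.31
```

>>> servo_tool:
  targets:
    - {"xyz": [0, 0, 0], "twist": [0, 0, 0.025], "jaw": 0}
    - {"xyz": [0, 0, 0], "twist": [0, 0, 0.025], "jaw": 0}

```text
clock: 14.03
tcp_pos: [0.5614, 0.2328, 0.125]
orientation: [-0.0, 0.884, 0.467, 0.0]
wrist_force: [2.3, -3.4, 0.3]
finger_gap: 0.0129
```

```bash
python3 - <<'E'
from h import *
go(.5609,.2342,.125,118.5)
E
```

```text
t 14.03 tcp [0.5614 0.2328 0.125 ] yaw 55.74 tilt [ 0.0005 -0.0001] q6 0.859 gap 0.0129 F [ 2.32 -3.39  0.32] T [-0.815 -0.257 -0.043]
xyz [ 0.0009 -0.0012  0.    ] twist [ 5.0000e-04 -1.0000e-04 -1.0954e+00] 62.76
```

>>> servo_tool:
  targets:
    - {"xyz": [0, 0, 0], "twist": [0, 0, 0.025], "jaw": 0}
    - {"xyz": [0, 0, 0], "twist": [0, 0, 0.025], "jaw": 0}

```text
clock: 14.2
tcp_pos: [0.5615, 0.2328, 0.125]
orientation: [-0.0, 0.89, 0.457, 0.0]
wrist_force: [1.1, -2.7, 0.0]
finger_gap: 0.0131
```

```bash
python3 - <<'E'
from h import *
go(.5609,.2342,.125,118.5)
E
```

```text
t 14.2 tcp [0.5615 0.2328 0.125 ] yaw 54.33 tilt [ 0.0004 -0.0001] q6 0.884 gap 0.0131 F [ 1.09 -2.71  0.01] T [-0.776 -0.329 -0.027]
xyz [ 0.0008 -0.0012 -0.    ] twist [ 4.00e-04 -1.00e-04 -1.12e+00] 64.17
```

Clear click: torque fell from 0.294 to about −0.04 N·m at about 62.5°. I'll go about 5° on so the shell settles into the detent (well short of a second click), then check.

>>> servo_tool:
  targets:
    - {"xyz": [0, 0, 0], "twist": [0, 0, 0.025], "jaw": 0}
    - {"xyz": [0, 0, 0], "twist": [0, 0, 0.05], "jaw": 0}
    - {"xyz": [0, 0, 0], "twist": [0, 0, 0.05], "jaw": 0}

```text
clock: 14.45
tcp_pos: [0.5612, 0.2325, 0.125]
orientation: [0.0, 0.901, 0.434, -0.0]
wrist_force: [0.1, -3.4, 1.3]
finger_gap: 0.0128
```

```bash
python3 - <<'E'
from h import *
go(.5609,.2342,.125,118.5)
E
```

```text
t 14.45 tcp [0.5612 0.2325 0.125 ] yaw 51.43 tilt [-0.0005  0.0001] q6 0.934 gap 0.0128 F [ 0.1  -3.37  1.27] T [-1.037 -0.126  0.064]
xyz [ 0.0011 -0.0013  0.    ] twist [-6.0000e-04  1.0000e-04 -1.1705e+00] 67.07
```

>>> servo_tool:
  targets:
    - {"xyz": [0, 0, 0], "twist": [0, 0, 0.025], "jaw": 0}
    - {"xyz": [0, 0, 0], "twist": [0, 0, 0.05], "jaw": 0}
    - {"xyz": [0, 0, 0], "twist": [0, 0, 0.05], "jaw": 0}

```text
clock: 14.7
tcp_pos: [0.5609, 0.2322, 0.125]
orientation: [0.0, 0.911, 0.411, -0.001]
wrist_force: [0.1, -5.5, 1.7]
finger_gap: 0.0128
```

```bash
python3 - <<'E'
from h import *
go(.5609,.2342,.125,118.5)
E
```

```text
t 14.7 tcp [0.5609 0.2322 0.125 ] yaw 48.58 tilt [-0.0013  0.0002] q6 0.984 gap 0.0128 F [ 0.05 -5.47  1.74] T [-1.273  0.019  0.065]
xyz [ 0.0015 -0.0014  0.    ] twist [-1.5000e-03  2.0000e-04 -1.2203e+00] 69.92
```

>>> servo_tool:
  targets:
    - {"xyz": [-0.0009, 0.0008, -0.0002], "twist": [0, 0, 0], "jaw": 0}
    - {"xyz": [-0.0009, 0.0008, -0.0002], "twist": [0, 0, 0], "jaw": 0}
    - {"xyz": [-0.0009, 0.0008, -0.0002], "twist": [0, 0, 0], "jaw": 0.15}
    - {"xyz": [-0.0009, 0.0008, -0.0002], "twist": [0, 0, 0], "jaw": 0.2}
    - {"xyz": [-0.0009, 0.0008, -0.0002], "twist": [0, 0, 0], "jaw": 0.3}
    - {"xyz": [-0.0009, 0.0008, -0.0002], "twist": [0, 0, 0], "jaw": 0.5}
    - {"xyz": [-0.0009, 0.0008, -0.0002], "twist": [0, 0, 0], "jaw": 0.5}
    - {"xyz": [-0.0009, 0.0008, -0.0002], "twist": [0, 0, 0], "jaw": 0.5}
    - {"xyz": [-0.0009, 0.0008, -0.0002], "twist": [0, 0, 0], "jaw": 0.5}
  squeeze: 20

```text
clock: 15.45
tcp_pos: [0.5614, 0.2317, 0.1254]
orientation: [-0.0, 0.911, 0.411, 0.0]
wrist_force: [-0.0, 0.5, -0.4]
finger_gap: 0.0426
```

```bash
python3 - <<'E'
from h import *
go(.45,.1,.25,48)
E
```

```text
t 15.45 tcp [0.5614 0.2317 0.1254] yaw 48.6 tilt [ 0.0004 -0.0002] q6 0.982 gap 0.0426 F [-0.    0.5  -0.41] T [-0.011 -0.056  0.021]
xyz [-0.1724  0.0036 -0.1247] twist [-0.      0.      0.0104] -0.6
```

>>> servo_tool:
  targets:
    - {"xyz": [0, 0, -0.01], "twist": [0, 0, 0], "jaw": 0.5}
    - {"xyz": [0, 0, -0.03], "twist": [0, 0, 0], "jaw": 0.5}
    - {"xyz": [0, 0, -0.06], "twist": [0, 0, 0], "jaw": 0.5}
    - {"xyz": [0, 0, -0.09], "twist": [0, 0, 0], "jaw": 0.5}
    - {"xyz": [0, 0, -0.12], "twist": [0, 0, 0], "jaw": 0.5}
    - {"xyz": [0, 0, -0.12], "twist": [0, 0, 0], "jaw": 0.5}

```text
clock: 15.95
tcp_pos: [0.564, 0.2323, 0.2531]
orientation: [0.001, 0.911, 0.411, 0.006]
wrist_force: [0.5, 1.0, 0.9]
finger_gap: 0.0428
```

>>> servo_tool:
  targets:
    - {"xyz": [-0.03, 0, 0], "twist": [0, 0, 0], "jaw": 0.5}
    - {"xyz": [-0.06, 0, 0], "twist": [0, 0, 0], "jaw": 0.5}
    - {"xyz": [-0.09, 0, 0], "twist": [0, 0, 0], "jaw": 0.5}
    - {"xyz": [-0.12, 0, 0], "twist": [0, 0, 0], "jaw": 0.5}
    - {"xyz": [-0.15, 0, 0], "twist": [0, 0, 0], "jaw": 0.5}
    - {"xyz": [-0.16, 0, 0], "twist": [0, 0, 0], "jaw": 0.5}
    - {"xyz": [-0.16, 0, 0], "twist": [0, 0, 0], "jaw": 0.5}
    - {"xyz": [-0.16, 0, 0], "twist": [0, 0, 0], "jaw": 0.5}

```text
clock: 16.62
tcp_pos: [0.4561, 0.1115, 0.2462]
orientation: [0.0, 0.912, 0.411, 0.001]
wrist_force: [0.1, -0.3, -0.3]
finger_gap: 0.0427
```

```bash
python3 - <<'E'
from h import *
go(.45,.1,.25,48)
N=np.array([.5617,.234])
c=avg("top");P=cloud(c)[...,2]
m,Q=boxes(c,.146,N,.027);W=np.clip((np.nan_to_num(P[m],nan=.12)-.124)/.018,0,1)
t,a,s=fit(W,Q,bar,-41);print("bar",N+t/1000,a,s,"top z",np.nanpercentile(P[m][P[m]>.137],50),"flange z",np.nanmedian(P[m][(P[m]>.112)&(P[m]<.13)]))
c2=avg("scene")
im=np.vstack([cv2.resize(c["color"],(600,450))[:300],cv2.resize(c2["color"][100:250,200:500],(600,300))])
save("end",im,1)
E
```

```text
t 16.62 tcp [0.4561 0.1115 0.2462] yaw 48.52 tilt [0.002  0.0013] q6 0.792 gap 0.0427 F [ 0.07 -0.3  -0.3 ] T [-0.004  0.049 -0.059]
xyz [-0.0126  0.003  -0.0038] twist [-0.     -0.      0.0091] -0.52
bar [0.56153337 0.23163255] -3.015277255461238 0.35557614377119295 top z 0.7331830149983762 flange z 0.12052015591880982
```

View pics/end.png

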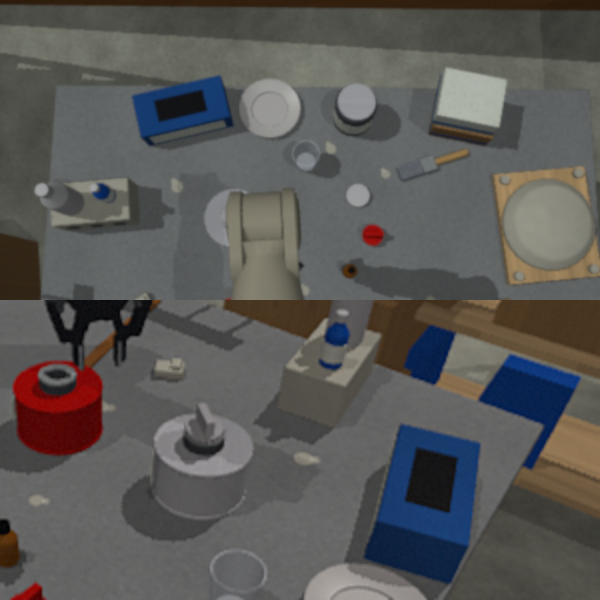

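The scene view shows the cap seated in the neck of the grey canister (205,430) with the gripper clear. The arm hides part of the top view, so that bar fit is invalid. I'll move aside and recheck.

>>> servo_tool:
  targets:
    - {"xyz": [-0.025, 0.022, 0], "twist": [0, 0, 0], "jaw": 0.5}
    - {"xyz": [-0.05, 0.044, 0], "twist": [0, 0, 0], "jaw": 0.5}
    - {"xyz": [-0.075, 0.066, 0], "twist": [0, 0, 0], "jaw": 0.5}
    - {"xyz": [-0.1, 0.088, 0], "twist": [0, 0, 0], "jaw": 0.5}
    - {"xyz": [-0.125, 0.11, 0], "twist": [0, 0, 0], "jaw": 0.5}
    - {"xyz": [-0.15, 0.132, 0], "twist": [0, 0, 0], "jaw": 0.5}
    - {"xyz": [-0.15, 0.132, 0], "twist": [0, 0, 0], "jaw": 0.5}
    - {"xyz": [-0.15, 0.132, 0], "twist": [0, 0, 0], "jaw": 0.5}

```text
clock: 17.68
tcp_pos: [0.4553, -0.0896, 0.245]
orientation: [-0.0, 0.912, 0.41, -0.0]
wrist_force: [-0.0, 0.1, -0.8]
finger_gap: 0.0429
```

```bash
python3 - <<'E'
from h import *
N=np.array([.5617,.234])
c=avg("top");P=cloud(c)[...,2]
m,Q=boxes(c,.146,N,.027);W=np.clip((np.nan_to_num(P[m],nan=.12)-.124)/.018,0,1)
t,a,s=fit(W,Q,bar,-41);z=P[m]
print("bar",N+t/1000,a,s,"top z",np.nanmedian(z[z>.137]),"flange z",np.nanmedian(z[(z>.112)&(z<.13)]))
E
```

```text
bar [0.55975077 0.23383302] -40.5206609686692 0.9376945230625663 top z 0.14626100267824493 flange z 0.12091727828382703
```

Bar top at 146.3 mm (expected 146), flange top at 120.9 mm (expected 120), bar yaw −40.5° (gripper left it at −41.4°): the cap is seated.

```bash
python3 -c "
from workcell import env
print(env.hand_in())"
```

```text
the job is handed in; nothing more can be done
None
```

The resin canister is closed, and I handed the job in at about 18 s on the clock. I set the white cap into the grey canister's neck with its lugs through the notches. I then turned it about 70° clockwise, let go and moved the arm clear.

- **Click:** torque climbed to about 0.29 N·m, then dropped to about zero at roughly 62.5°, which I took as one click. I turned about 7° further to settle the shell and felt no second click.
- **Seating:** the bar top measured 146.3 mm (146 expected) and the flange top 120.9 mm (120 expected). The bar's angle is within 1° of where the gripper left it.
- **Forces:** the readings I took at the neck stayed below about 6 N. The other items looked unmoved in the part of the last picture I could see; I did not measure them.

**Checks that disagreed:**
- Torque read 0.105 N·m at about 37° and then faded. I put this down to the cap rubbing sideways in the neck.
- My first bar fit after letting go was invalid because the arm blocked the top camera. I moved the arm aside and repeated it.
- The 0.29 N·m peak is above the stated 0.2 N·m clutch limit, probably from the same side friction.

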